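Send the loaded shuttle past its spring catch into the reaming jig

TASK

A bronze bush waits in the nest of the reaming jig's shuttle, which a spring catch keeps at the loading end. Put the fingertips in the shuttle's window, press the ribbed catch right down and keep it down while you push the shuttle's nest block forward, so that the shuttle slides over the catch and on to its end stop beneath the bridge; the catch must spring up behind the shuttle and lock it there. Nothing is to be gripped or lifted: the bush rides along in its nest untouched, and the other things round the jig stay where they are.

Things in the scene. Friction and masses are not known exactly. Their poses are not given: they have to be found in the camera images.
- jig: The jig: a grey sole plate 267 x 136 x 5 mm fixed on the bench. Origin: centre of its underside; x is the direction in which the shuttle is pushed (loading end at -x, bridge at +x), y across, z up. A channel 52 mm wide (floor 5 mm above the bench) runs along its middle; the walls and keeper strips beside it leave 68 mm free between them and end 40 mm above the bench (screw heads 44 mm)
- catch (a joint): Spring catch: a dark steel key with a ribbed top, in the middle of the channel inside the shuttle's window. Value in m: 0 = up, 0.014 = pressed fully down. Up, its top is 33 mm above the bench and it blocks the crossbar; it clears the crossbar from 0.010 on (top at 23 mm). Its spring pushes up with 4 N at 0 and 9.6 N at 0.014
- catch_top (a point): Centre of the top of the catch (moves down with it); the top is 46 mm long in jig x, 24 mm wide. At the start the window round it reaches from 24 mm behind this point to 34 mm ahead (jig x) and 26 mm to either side. The fixed housing round the key ends 17 mm above the bench; else there is only the channel floor under the window and under its path
- shuttle (a joint): Shuttle: an aluminium slide 160 mm long, 76 mm wide. Value in m: 0 = loading end (start), 0.063 = against the end stop by the bridge. It is guided and can only slide, with about 2 N of friction; while passing over the catch the crossbar itself keeps it down. From 0.061 on the crossbar is past the catch, which springs up behind it
- push_wall (a point): Middle of the upper edge of the nest block's upright rear face, the front end of the window; moves with the shuttle. The face looks to the jig's -x, is 52 mm wide inside the window and reaches from 23 to 41 mm above the bench: the face to push
- crossbar (a point): Centre of the top of the shuttle's crossbar, the rear end of the window: 14 mm long in jig x, 12 mm thick, top 35 mm and underside 23 mm above the bench; moves with the shuttle
- nest (a point): Point on the axis of the shuttle's round pocket (42 mm wide, 12 mm deep, floor 29 mm above the bench), 17.5 mm above its floor; moves with the shuttle, 55 mm ahead of the push wall
- station (a point): Point of the jig on the axis of the bridge's guide bush, 46.5 mm above the bench, at jig x = 77 mm: where the centre of the bush belongs when the shuttle is home. The bridge over it is 34 mm long in jig x, underside 68 mm and top 78 mm above the bench (guide bush and screws up to 85 mm), on posts at y = +-60 mm
- bush_centre (a point): Centre of the bronze bush in the nest: a ring 40 mm across and 35 mm high, standing upright on the pocket floor, top 64 mm above the bench; loose. Not to be touched
- big_bush_centre (a point): Bystander: centre of a bronze bush 60 mm across, 40 mm high, standing beside the jig
- grey_bush_centre (a point): Bystander: centre of a light grey bush 44 mm across, 45 mm high, standing beside the jig
- carton_centre (a point): Bystander: centre of a small brown carton 43 x 65 x 37 mm beside the jig
- plug_gauge_centre (a point): Bystander: centre of an upright steel pin 25 mm across, 90 mm high, beside the jig
- oil_centre (a point): Bystander: centre of an oil bottle 51 mm across, 156 mm high, standing beside the far end of the jig
Things that resemble listed ones, but are neither listed nor needed, are in the scene too. What is shaped like the part that bears bush_centre but blue is not meant.

How it is judged:
By the outcome, as a careful person would: the job done as asked, in the order asked, and still so for the second after the job is handed in, with the robot touching nothing.
It also fails if it takes over 40 s, if anything falls off the work surface, if the arm or the gripper's body presses on something with over 40 N, if the wrist force passes 120 N, or if a joint passes its speed limit or range.

ROBOT

A 7-joint arm with a two-finger parallel gripper is mounted at the origin on a cart in front of the work surface, level with it; the furniture and walls round the work are solid. World frame = base frame: x ahead of the robot, y to its left, z up, the work surface at z = 0. Lengths are in m, angles in rad, forces in N, time in s.
With the tool pointing down it reaches from about 0.425 to 0.925 m from the base axis. Payload 6.8 kg.
Tool frame: the origin (TCP) lies at the very end of the fingers, on their centre line; the grasp point (between the pads) lies 19 mm behind it; z points along the fingers, y is the line along which they close (so a half turn about z gives the same grasp; the last joint's range is limited). The gripper opens to 85 mm and grips with 20 to 120 N. Pads are 22 mm wide; open, the fingers measure 114 mm over their backs; the gripper's body (76 mm by 85 mm) begins 54 mm behind the grasp point. The pads swing forward as they close: fully open they stand 13 mm farther back than shut.
Start: joints at [-1.328, 0.477, 0.022, 1.555, -0.011, 1.109, -0.083], TCP at [0.232, 0.634, 0.231] pointing down, gripper open.
Joint ranges: [-2.96, 2.96], [-0.34, 2.1], [-1.41, 1.46], [0.24, 2.44], [-1.37, 4.51], [0.17, 1.92], [-2.96, 2.96]. Speed limits (rad/s): [2.39, 2.39, 3.14, 3.14, 3.14, 3.14, 3.14].

INTERFACE

Orientations are given as a rotation vector (axis times angle).
In Python, from bench import r gives the robot as it stands.
- The arm moves only by the tool play_rows, never from a script. Its argument "targets" is text: rows parted by semicolons, each of 5 numbers parted by spaces: the closure, from -1 (fully open) to 1 (shut), then the shift along the tool's x, y, z in m, then the turn about the tool's z in rad. In form: gripper dx dy dz spin; .... A call has 1 to 8 rows; each row is the pose to reach, as a shift and turn from the pose commanded when the call began, along the tool's axes at that moment; what a row does not reach only later rows make up. A row lasts 1/12 s, in which the tool goes at most 41.7 mm and 7.16 degrees, less where a joint would pass 70% of its speed; a pose out of reach is approached as far as the arm can. A call with a gripper value outside its range is refused whole. The fingers move at their own pace and stop on an object; "squeeze" is the grip in N (left out, the last holds). Time passes only in rows, so rows that repeat a pose let the fingers close. It gives the time, the measured TCP pose, the force, the opening and the grip force at its end, in the units of the state.
- r.get_obs(): the state, without advancing time (a new reading comes with each control period).
- r.grab_frame(name): name is "scene" or "top" or "wrist"; returns the picture (384x512x3 uint8, red, green, blue); there is no depth.
- r.camera_info(name): a dict with "fov_y" (degrees; the focal length in pixels is half the picture's height over the tangent of half this angle, whatever the lens; pixels are square), "cx", "cy" (the principal point, pixels), "k1" (the pictures are not rectified: a ray, as slopes to the right and down, at radius r is drawn at 1 + k1 r^2 times it, then the intrinsics apply), "position" and "rotation" of the camera in the world. Camera axes: x right, y down, z forward; pixel columns grow to the right and rows downward; lengths in m; the calibration is good to about 2 mm. A picture is of the moment at which its call begins: read the wrist's pose just before it. camera_info takes no time and is no camera call; for the wrist camera it gives the pose at the moment of the call.
- r.hand_in(): hands the job in; it is judged then, once.
The state is a dict: "clock": time; "joints": joint angles; "qvel": joint speeds; "tau": joint torques, N m; "tcp_pos": TCP position; "orientation": TCP orientation; "contact_force": force on the tool from outside, world axes, zero at the start; "moment": the same for the moment, N m; "grip_width": finger opening in m; "gripper_force": force on a finger pad.
Only numpy, scipy, OpenCV 4.12 (cv2) and the standard library are available. Lean on these libraries where they do the work, as an engineer would, in place of code of your own. Each camera call takes 0.05 s, during which the arm holds its last target. There are 200 camera calls.

## Working session

There is one attempt and no reset: what is moved stays moved. The work goes in short steps, Python scripts to look and compute and a tool call to move; the robot and the scene stay as the last step left them, time stands still between calls to the robot, and variables do not carry over. Pictures are saved under pics/ and viewed, at most 10 in all, crops included, and the job is handed in when it is done.

Besides the shell and the picture viewer there is one more tool, called after "Emit:" by a JSON object that holds its "name" and its "arguments". play_rows: Moves the arm, as the interface text tells. Its arguments: {"type":"object","properties":{"targets":{"type":"string"},"squeeze":{"type":"number"}},"required":["targets"]}

```bash
mkdir -p pics; python3 - <<'E'
from bench import r
import cv2,numpy as np
o=r.get_obs();print({k:np.round(v,3) for k,v in o.items()})
for n in("top","scene"):
    f=r.grab_frame(n);cv2.imwrite(f"pics/{n}0.png",f[:,:,::-1]);print(n,r.camera_info(n))
E
```

```text
{'clock': np.float64(0.0), 'joints': array([-1.328,  0.478,  0.022,  1.556, -0.012,  1.109, -0.083]), 'qvel': array([ 0.002, -0.001, -0.001, -0.001,  0.   , -0.001,  0.002]), 'tau': array([-1.0000e-03, -5.9645e+01,  1.6080e+00, -2.8119e+01,  1.2000e-02,
        1.0000e-02, -0.0000e+00]), 'tcp_pos': array([0.232, 0.633, 0.23 ]), 'orientation': array([-5.480e-01, -3.093e+00,  3.000e-03]), 'contact_force': array([-0.374,  0.286,  0.551]), 'moment': array([-0.017, -0.012,  0.012]), 'gripper_force': np.float64(0.0), 'grip_width': np.float64(0.085)}
top {'fov_y': 53.15563668052943, 'cx': 252.45081723175255, 'cy': 188.8764877027737, 'k1': -0.09146739971898583, 'position': array([0.42736637, 0.10729391, 1.02764046]), 'rotation': array([-2.16513206,  2.13188045, -0.13872741])}
scene {'fov_y': 51.87770119771301, 'cx': 251.4685205734287, 'cy': 191.78227782747237, 'k1': -0.03434452427170725, 'position': array([ 0.00560922, -0.3638744 ,  0.59475023]), 'rotation': array([-2.02780787,  0.92419414, -0.47955253])}
```

View pics/top0.png

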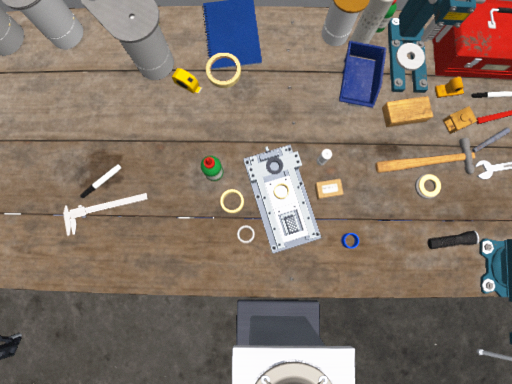

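View pics/scene0.png

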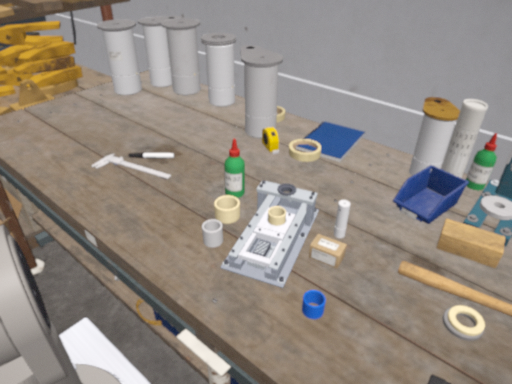

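The top view shows the jig at about px (282,198), with the bridge up at (274,165), the loading end at (297,240) and the catch grid at about (291,223). I'll enlarge both views for the landmarks.

```bash
cat > h.py <<'E'
import numpy as np,cv2
from scipy.spatial.transform import Rotation as R
def K(c):
    f=192/np.tan(np.radians(c['fov_y'])/2);return f
def ray(c,u,v):
    f=K(c);d=np.array([(u-c['cx'])/f,(v-c['cy'])/f]);s=d.copy()
    for _ in range(20): s=d/(1+c['k1']*(s@s))
    return R.from_rotvec(c['rotation']).apply([*s,1])
def onplane(c,u,v,z):
    d=ray(c,u,v);return c['position']+d*(z-c['position'][2])/d[2]
def proj(c,p):
    q=R.from_rotvec(c['rotation']).inv().apply(np.array(p)-c['position']);s=q[:2]/q[2]
    s=s*(1+c['k1']*(s@s));return s*K(c)+[c['cx'],c['cy']]
E
python3 - <<'E'
import cv2,numpy as np
a=cv2.imread('pics/top0.png')[140:260,225:365];b=cv2.imread('pics/scene0.png')[175:290,215:335]
a=cv2.resize(a,None,fx=5,fy=5,interpolation=cv2.INTER_CUBIC)
b=cv2.resize(b,None,fx=5,fy=5,interpolation=cv2.INTER_CUBIC)
cv2.imwrite('pics/a.png',a);cv2.imwrite('pics/b.png',b)
E
```

```text
(no output)
```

View pics/a.png

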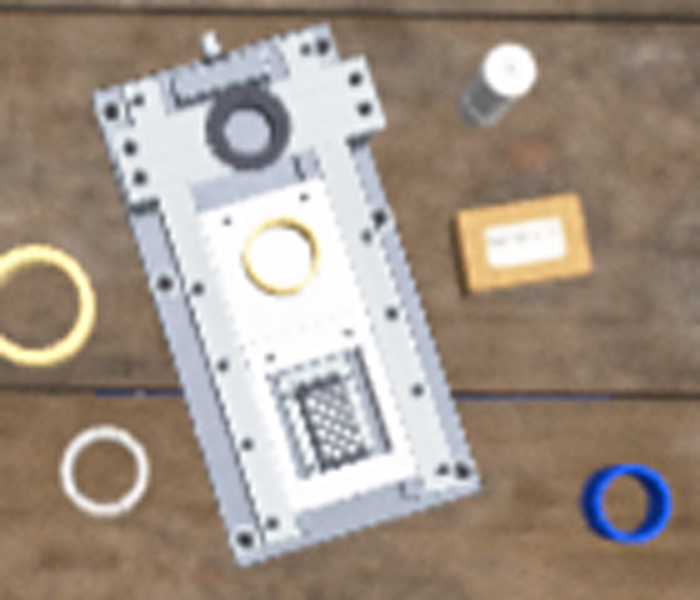

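View pics/b.png

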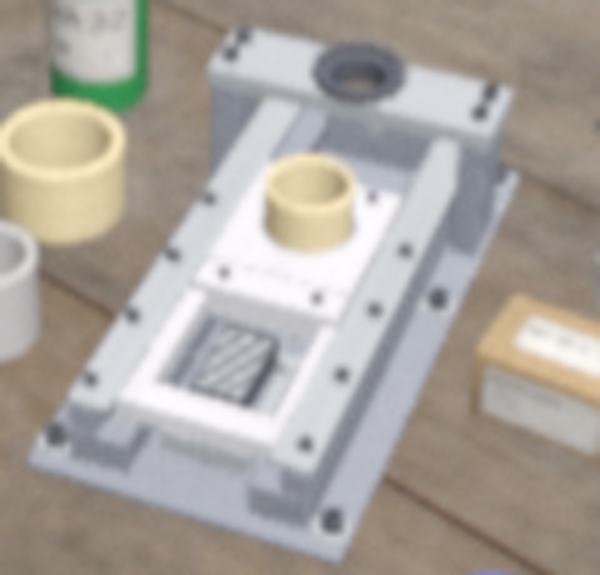

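The crops show the ribbed catch in the window (top crop centre ≈(334,422)) and sole-plate corners at top crop (243,563),(480,487),(328,25),(97,95); in the scene crop at (335,560),(30,463),(518,178).

```bash
cat > jig.py <<'E'
from h import *
from bench import r
from scipy.optimize import least_squares
T=r.camera_info('top');S=r.camera_info('scene')
t=lambda x,y:((x+.5)/5-.5+225,(y+.5)/5-.5+140)
s=lambda x,y:((x+.5)/5-.5+215,(y+.5)/5-.5+175)
a,b=.1335,.068
C=[(T,t(243,563),(-a,b,.005)),(T,t(480,487),(-a,-b,.005)),(T,t(328,25),(a,-b,.005)),(T,t(97,95),(a,b,.005)),
(S,s(335,560),(-a,-b,.005)),(S,s(30,463),(-a,b,.005)),(S,s(518,178),(a,-b,.005)),
(T,t(334,422),(-.075,0,.033)),(S,s(235,360),(-.075,0,.033))]
def W(p,q): c,sn=np.cos(p[2]),np.sin(p[2]);return np.array([p[0]+c*q[0]-sn*q[1],p[1]+sn*q[0]+c*q[1],q[2]])
def fit(C): return least_squares(lambda p:np.concatenate([(proj(c,W(p,q))-np.array(uv))/ (1 if c is T else 1) for c,uv,q in C]),[.5,.03,.3],loss='soft_l1')
E
python3 - <<'E'
from jig import *
for n,cc in(("top",C[:4]),("all",C),("scene",C[4:7])):
    f=fit(cc);print(n,f.x,np.round([proj(c,W(f.x,q))-np.array(uv) for c,uv,q in C],1).tolist())
p=fit(C).x
print('catch',W(p,(-.075,0,.033)),'wall',W(p,(-.041,0,.041)),'jig x yaw',p[2])
o=r.get_obs();Rm=R.from_rotvec(o['orientation']).as_matrix();print(Rm.round(3))
for q in((-.041,.026,.041),(-.041,-.026,.041),(-.075,0,.033)):print(q,[proj(c,W(p,q)).round(1) for c in(T,S)])
E
```

```text
top [0.54473833 0.03539656 0.31748543] [[-0.4, 0.8], [1.0, 0.4], [0.3, -0.9], [-1.0, -0.5], [1.9, -1.5], [0.1, -1.8], [0.9, -2.4], [0.1, -0.4], [0.7, -0.5]]
all [0.54272486 0.03513318 0.31502987] [[-0.4, 1.5], [1.1, 1.3], [0.6, -0.2], [-0.8, 0.2], [1.2, -0.8], [-0.6, -1.3], [0.6, -1.9], [0.2, 0.4], [0.0, 0.0]]
scene [0.53936635 0.03393701 0.31404629] [[-0.0, 2.8], [1.5, 2.6], [1.1, 1.0], [-0.3, 1.4], [0.6, 0.6], [-1.4, -0.2], [0.3, -1.1], [0.6, 1.7], [-0.6, 1.1]]
catch [0.47141583 0.01189481 0.033     ] wall [0.50374259 0.02242954 0.041     ] jig x yaw 0.31502987240124203
[[-0.939  0.344 -0.   ]
 [ 0.344  0.939 -0.002]
 [-0.    -0.002 -1.   ]]
(-0.041, 0.026, 0.041) [array([278.2, 214.6]), array([256.3, 230.4])]
(-0.041, -0.026, 0.041) [array([297.4, 208.6]), array([279.3, 236.8])]
(-0.075, 0, 0.033) [array([291.6, 224.4]), array([261.6, 246.6])]
```

```bash
cat > go.py <<'E'
from jig import *
import sys
def shift(tgt,p):
    o=r.get_obs();Rm=R.from_rotvec(o['orientation']).as_matrix()
    ang=np.arctan2(Rm[1,0],Rm[0,0]);d=(p[2]+np.pi)-ang;d=(d+np.pi)%(2*np.pi)-np.pi
    return Rm.T@(np.array(tgt)-o['tcp_pos']),-d
E
python3 - <<'E'
from go import *
p=fit(C).x
for t in((.45,.35,.23),W(p,(-.065,0,.2))):print(np.round(t,4),shift(t,p))
for n,u,v,z in(('oil',211,158,.156),('pin',327,154,.09),('big',232,201,.04)):
    q=onplane(T,u,v,z);d=q[:2]-p[:2];c,s_=np.cos(p[2]),np.sin(p[2]);print(n,q,c*d[0]+s_*d[1],-s_*d[0]+c*d[1])
E
```

```text
[0.45 0.35 0.23] (array([-0.30228919, -0.19115319,  0.00077505]), np.float64(-0.6658256768860213))
[0.4809 0.015  0.2   ] (array([-0.44644931, -0.49508165,  0.03128967]), np.float64(-0.6658256768860213))
oil [0.61673682 0.21105029 0.156     ] 0.1248766292431634 0.1443274985453556
pin [ 0.64576881 -0.07119274  0.09      ] 0.065028322448059 -0.13302094900936928
big [0.52913409 0.16689535 0.04      ] 0.02790390876672365 0.12948881070670182
```

Emit:
{"name": "play_rows", "arguments": {"targets": "1 -0.03 -0.02 0 -0.08; 1 -0.07 -0.045 0 -0.16; 1 -0.11 -0.07 0 -0.25; 1 -0.15 -0.095 0 -0.33; 1 -0.19 -0.12 0 -0.42; 1 -0.23 -0.145 0 -0.5; 1 -0.265 -0.17 0 -0.58; 1 -0.302 -0.191 0 -0.666", "squeeze": 20}}

```text
clock: 0.77
tcp_pos: [0.432, 0.3718, 0.231]
orientation: [0.499, -3.101, 0.001]
contact_force: [1.3, 0.5, -0.9]
grip_width: 0.0004
gripper_force: 0.0
```

```bash
python3 - <<'E'
from go import *
p=fit(C).x
print(shift(W(p,(-.065,0,.2)),p));o=r.get_obs();print(o['joints'].round(2),o['tcp_pos'],o['grip_width'])
E
```

```text
(array([ 0.06551859, -0.35413429,  0.03119995]), np.float64(0.004204856940159374))
[-0.81  0.31 -0.01  1.81  0.01  1.03  1.07] [0.43200753 0.37181316 0.2310481 ] 0.0004169659617088866
```

Emit:
{"name": "play_rows", "arguments": {"targets": "1 0 0 0 0; 1 0 0 0 0; 1 0 0 0 0"}}

```text
clock: 1.02
tcp_pos: [0.4312, 0.3741, 0.2311]
orientation: [0.491, -3.102, -0.0]
contact_force: [-0.7, 1.0, -0.1]
grip_width: -0.0001
gripper_force: 0.0
```

```bash
python3 - <<'E'
from go import *
p=fit(C).x
print(shift(W(p,(-.065,0,.2)),p));o=r.get_obs();print(o['joints'].round(2),o['tcp_pos'],o['grip_width'])
E
```

```text
(array([ 0.06353423, -0.35689443,  0.03097651]), np.float64(-0.0011017241778361608))
[-0.81  0.31 -0.02  1.81  0.    1.03  1.06] [0.43116747 0.37406016 0.23106534] -6.371087491608939e-05
```

Emit:
{"name": "play_rows", "arguments": {"targets": "1 0.005 -0.03 0.003 0; 1 0.012 -0.065 0.006 0; 1 0.018 -0.1 0.009 0; 1 0.024 -0.135 0.012 0; 1 0.03 -0.17 0.015 0; 1 0.036 -0.205 0.018 0; 1 0.042 -0.24 0.02 0; 1 0.047 -0.27 0.023 0"}}

```text
clock: 1.68
tcp_pos: [0.4702, 0.1024, 0.2083]
orientation: [-0.496, 3.102, 0.0]
contact_force: [0.5, 0.1, -0.4]
grip_width: 0.0002
gripper_force: 0.0
```

Emit:
{"name": "play_rows", "arguments": {"targets": "1 0.006 -0.03 0.002 0; 1 0.012 -0.06 0.005 0; 1 0.0165 -0.087 0.008 0; 1 0.0165 -0.087 0.008 0; 1 0.0165 -0.087 0.008 0; 1 0.0165 -0.087 0.008 0; 1 0.0165 -0.087 0.008 0"}}

```text
clock: 2.27
tcp_pos: [0.4818, 0.0172, 0.2003]
orientation: [-0.498, 3.102, 0.001]
contact_force: [0.5, -1.5, 0.5]
grip_width: 0.0002
gripper_force: 0.0
```

```bash
python3 - <<'E'
from go import *
p=fit(C).x
print(shift(W(p,(-.065,0,.2)),p));w=r.camera_info('wrist');f=r.grab_frame('wrist');np.save('w.npy',w)
cv2.imwrite('pics/w1.png',f[:,:,::-1]);print(w)
for q in((-.041,.026,.041),(-.041,-.026,.041),(-.075,0,.033),(-.133,.068,.005),(-.133,-.068,.005)):print(q,proj(w,W(p,q)).round(1))
E
```

```text
(array([ 0.00153406, -0.00183705,  0.00029557]), np.float64(0.0036628520166797074))
{'fov_y': 62.83241971290311, 'cx': 261.2742315719173, 'cy': 195.08555183547176, 'k1': -0.07856451912922266, 'position': array([ 0.41387819, -0.00575492,  0.34316656]), 'rotation': array([1.73335697, 2.39778692, 0.34062407])}
(-0.041, 0.026, 0.041) [285.3 201.7]
(-0.041, -0.026, 0.041) [233.6 201.5]
(-0.075, 0, 0.033) [259.6 166.8]
(-0.133, 0.068, 0.005) [324.9 107.6]
(-0.133, -0.068, 0.005) [194.8 107. ]
```

View pics/w1.png

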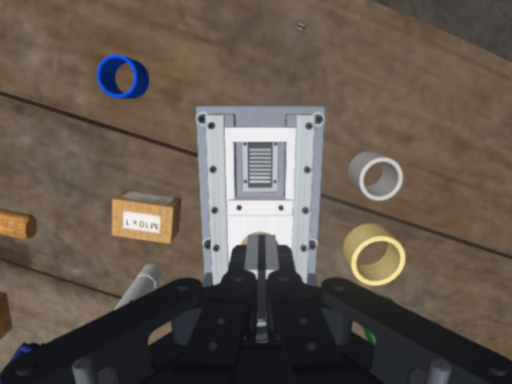

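The wrist view shows the catch at (260,166), the push-wall edge at row 200 (columns 235–286) and the plate corners at (197,107),(325,107). All lie within about 2 px of my fitted pose, so I'll descend.

Emit:
{"name": "play_rows", "arguments": {"targets": "1 0.0015 -0.0018 0.03 0.003; 1 0.0015 -0.0018 0.065 0.003; 1 0.0015 -0.0018 0.1 0.003; 1 0.0015 -0.0018 0.13 0.003; 1 0.0015 -0.0018 0.15 0.003; 1 0.0015 -0.0018 0.157 0.003; 1 0.0015 -0.0018 0.157 0.003; 1 0.0015 -0.0018 0.157 0.003"}}

```text
clock: 2.98
tcp_pos: [0.4814, 0.0134, 0.0438]
orientation: [-0.49, 3.103, 0.0]
contact_force: [0.5, 0.2, 0.6]
grip_width: -0.0001
gripper_force: 0.0
```

```bash
python3 - <<'E'
from go import *
p=fit(C).x
print(shift(W(p,(-.065,0,.0195)),p));o=r.get_obs();print(o['tcp_pos'])
f=r.grab_frame('scene')[175:290,215:335];cv2.imwrite('pics/s1.png',cv2.resize(f[:,:,::-1],None,fx=5,fy=5,interpolation=2))
E
```

```text
(array([-2.08793007e-05,  1.67914377e-03,  2.43467879e-02]), np.float64(-0.0019069917271039571))
[0.48141061 0.01338174 0.0438465 ]
```

View pics/s1.png

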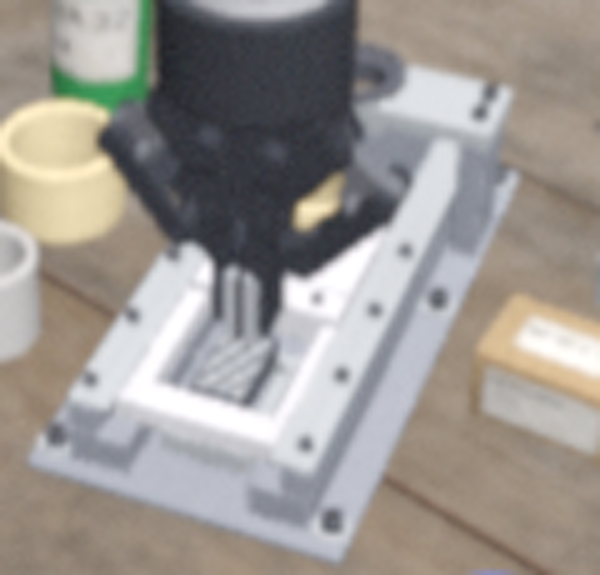

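The shut fingertips stand inside the window, above the front part of the catch (crop ≈(240,320)), with the bush clear. Now I'll press.

Emit:
{"name": "play_rows", "arguments": {"targets": "1 0 0.001 0.006 0; 1 0 0.0015 0.012 0; 1 0 0.0015 0.017 0; 1 0 0.0015 0.021 0; 1 0 0.0015 0.0238 0; 1 0 0.0015 0.0238 0; 1 0 0.0015 0.0238 0; 1 0 0.0015 0.0238 0"}}

```text
clock: 3.7
tcp_pos: [0.4819, 0.0145, 0.0201]
orientation: [-0.488, 3.101, 0.0]
contact_force: [-0.1, -0.6, 7.9]
grip_width: 0.0003
gripper_force: 4.2
```

Emit:
{"name": "play_rows", "arguments": {"targets": "1 0 0 0.0005 0; 1 0 0 0.0007 0; 1 0 0 0.0007 0; 1 0 0 0.0007 0"}}

```text
clock: 4.03
tcp_pos: [0.4818, 0.0145, 0.0195]
orientation: [-0.488, 3.101, 0.001]
contact_force: [0.6, 0.9, 8.6]
grip_width: -0.0004
gripper_force: 4.3
```

```bash
python3 - <<'E'
from go import *
p=fit(C).x
print(shift(W(p,(-.052,0,.0195)),p)[0]);z=[]
for i in range(5):
    o=r.get_obs();z.append([*o['contact_force'],*o['tcp_pos']]);r.grab_frame('wrist')
print(np.mean(z,0).round(4))
E
```

```text
[-1.22697515e-02  7.50822918e-04  3.42586423e-05]
[0.4635 0.7482 8.7563 0.4819 0.0145 0.0195]
```

Emit:
{"name": "play_rows", "arguments": {"targets": "1 -0.003 0 0 0; 1 -0.006 0 0 0; 1 -0.009 0 0 0; 1 -0.012 0 0 0; 1 -0.015 0 0 0; 1 -0.018 0 0 0; 1 -0.018 0 0 0; 1 -0.018 0 0 0"}}

```text
clock: 4.95
tcp_pos: [0.4824, 0.0147, 0.0184]
orientation: [0.478, -3.075, -0.0]
contact_force: [-37.9, -10.3, 57.1]
grip_width: 0.0004
gripper_force: 29.0
```

```bash
python3 - <<'E'
from go import *
p=fit(C).x
print(shift(W(p,(0.011,0,.0195)),p)[0]);z=[]
for i in range(4):
    o=r.get_obs();z.append([*o['contact_force'],*o['tcp_pos']]);r.grab_frame('wrist')
print(np.mean(z,0).round(4))
f=r.grab_frame('scene')[175:290,215:335];cv2.imwrite('pics/s2.png',cv2.resize(f[:,:,::-1],None,fx=5,fy=5,interpolation=2))
E
```

```text
[-0.07464845  0.00124153 -0.00323801]
[-3.73609e+01 -1.02551e+01  5.74114e+01  4.82400e-01  1.47000e-02
  1.84000e-02]
```

View pics/s2.png

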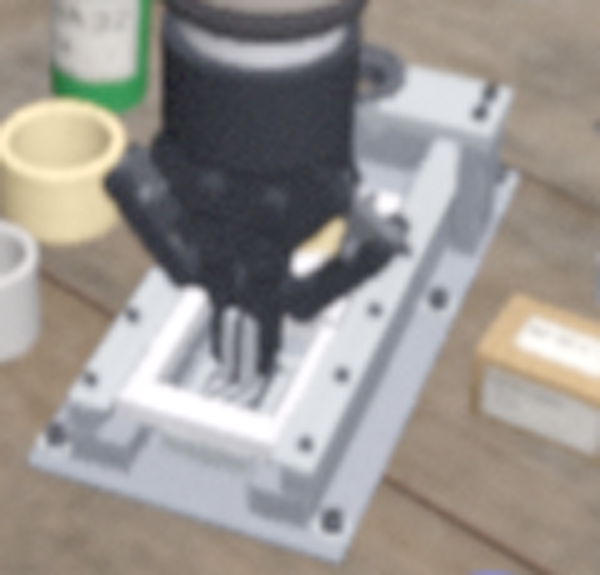

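The picture shows the tip stuck on the ribbed catch at crop (240,380), with the shuttle not moved. The catch has bottomed out and friction is jamming the tip. I'll back off, lift, go nearer to the wall in the air, and press less deeply.

Emit:
{"name": "play_rows", "arguments": {"targets": "1 0.006 0 0 0; 1 0.012 0 0 0; 1 0.017 0 -0.001 0; 1 0.018 0 -0.006 0; 1 0.018 0 -0.012 0; 1 0.018 0 -0.018 0; 1 0.018 0 -0.018 0; 1 0.018 0 -0.018 0"}}

```text
clock: 5.87
tcp_pos: [0.48, 0.0141, 0.0367]
orientation: [0.488, -3.103, -0.0]
contact_force: [-0.6, 0.3, 0.1]
grip_width: 0.0002
gripper_force: 0.0
```

```bash
python3 - <<'E'
from go import *
p=fit(C).x
o=r.get_obs();print(o['contact_force'].round(1),o['tcp_pos'].round(4),shift(W(p,(-.0545,0,.037)),p))
w=r.camera_info('wrist');f=r.grab_frame('wrist');cv2.imwrite('pics/w2.png',f[:,:,::-1])
for q in((-.041,.026,.041),(-.041,-.026,.041),(-.075,0,.033),(-.113,.038,.035),(-.133,-.068,.005)):print(q,proj(w,W(p,q)).round(1))
E
```

```text
[-0.6  0.3  0.1] [0.48   0.0141 0.0367] (array([-0.01161786,  0.00063676, -0.00030967]), np.float64(-0.002790562907071248))
(-0.041, 0.026, 0.041) [313.7 300.9]
(-0.041, -0.026, 0.041) [212.7 301.2]
(-0.075, 0, 0.033) [263.1 234.1]
(-0.113, 0.038, 0.035) [344.4 159.9]
(-0.133, -0.068, 0.005) [138.4 115.4]
```

View pics/w2.png

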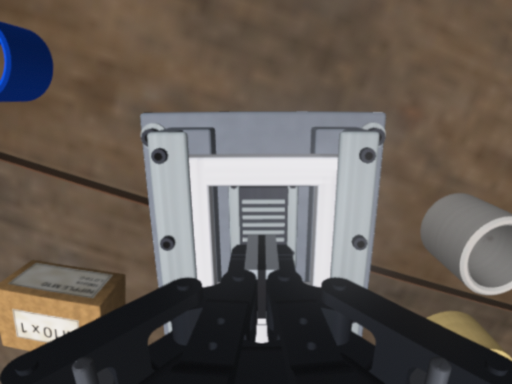

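Wrist view: the window's rear edge is at row 185 and the shuttle's rear at row 155, about 2 mm nearer the base than predicted. The shuttle is still at its start and the fingertips are centred at column 262. I'll advance 10 mm in the air, then press.

Emit:
{"name": "play_rows", "arguments": {"targets": "1 -0.005 0.0005 0 0; 1 -0.01 0.0005 0 0; 1 -0.01 0.0005 0 0; 1 -0.01 0.0005 0.005 0; 1 -0.01 0.0005 0.01 0; 1 -0.01 0.0005 0.0145 0; 1 -0.01 0.0005 0.0145 0; 1 -0.01 0.0005 0.0145 0"}}

```text
clock: 6.58
tcp_pos: [0.4909, 0.018, 0.0223]
orientation: [-0.488, 3.102, 0.0]
contact_force: [1.3, 1.5, 7.8]
grip_width: 0.0003
gripper_force: 3.7
```

Emit:
{"name": "play_rows", "arguments": {"targets": "1 0 0 0.0008 0; 1 -0.001 0 0.0008 0; 1 -0.002 0 0.0008 0; 1 -0.003 0 0.0008 0; 1 -0.004 0 0.0008 0; 1 -0.004 0 0.0008 0"}}

```text
clock: 7.08
tcp_pos: [0.4911, 0.018, 0.0208]
orientation: [0.487, -3.099, 0.0]
contact_force: [-4.9, -1.5, 9.1]
grip_width: -0.0
gripper_force: 4.0
```

Emit:
{"name": "play_rows", "arguments": {"targets": "1 -0.001 0 -0.0003 0; 1 -0.002 0 -0.0006 0; 1 -0.003 0 -0.0009 0; 1 -0.004 0 -0.0012 0; 1 -0.004 0 -0.0012 0"}}

```text
clock: 7.5
tcp_pos: [0.4933, 0.0188, 0.0215]
orientation: [0.486, -3.096, 0.0]
contact_force: [-7.0, -2.1, 7.0]
grip_width: -0.0002
gripper_force: 4.7
```

Emit:
{"name": "play_rows", "arguments": {"targets": "1 -0.001 0 0.0002 0; 1 -0.002 0 0.0002 0; 1 -0.003 0 0.0002 0; 1 -0.004 0 0.0002 0; 1 -0.005 0 0.0002 0; 1 -0.005 0 0.0002 0"}}

```text
clock: 8.0
tcp_pos: [0.4982, 0.0204, 0.0213]
orientation: [0.486, -3.096, 0.0]
contact_force: [-6.5, -1.7, 7.1]
grip_width: -0.0
gripper_force: 4.5
```

Emit:
{"name": "play_rows", "arguments": {"targets": "1 -0.0015 0 0.0002 0; 1 -0.003 0 0.0002 0; 1 -0.0045 0 0.0002 0; 1 -0.006 0 0.0002 0; 1 -0.008 0 0.0002 0; 1 -0.008 0 0.0002 0"}}

```text
clock: 8.5
tcp_pos: [0.5066, 0.023, 0.0211]
orientation: [0.486, -3.097, 0.0]
contact_force: [-5.5, -1.6, 4.8]
grip_width: -0.0002
gripper_force: 2.9
```

```bash
python3 - <<'E'
from go import *
p=fit(C).x
o=r.get_obs();print(o['contact_force'].round(1),o['tcp_pos'].round(4),shift(W(p,(.0085,0,.022)),p))
w=r.camera_info('wrist');f=r.grab_frame('wrist');cv2.imwrite('pics/w3.png',f[:,:,::-1])
for q in((-.113,0,.035),(-.099,0,.035),(-.133,0,.005)):print(q,proj(w,W(p,q)).round(1))
E
```

```text
[-5.5 -1.6  4.8] [0.5066 0.023  0.0211] (array([-0.04661428,  0.00045235, -0.00123177]), np.float64(-0.003545000287026312))
(-0.113, 0, 0.035) [262.2  96.3]
(-0.099, 0, 0.035) [262.3 132. ]
(-0.133, 0, 0.005) [261.8  55.1]
```

View pics/w3.png

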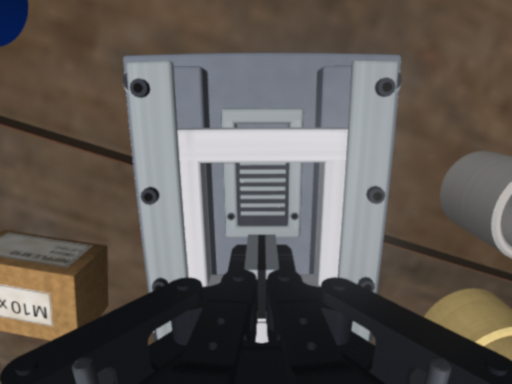

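The shuttle has moved about 12 mm: its rear edge is at row 128, and the crossbar now covers the rear of the catch. I'll keep pushing.

Emit:
{"name": "play_rows", "arguments": {"targets": "1 -0.005 0 0 0; 1 -0.01 0 0 0; 1 -0.015 0 0 0; 1 -0.02 0 0 0; 1 -0.025 0 0 0; 1 -0.03 0 0 0; 1 -0.035 0 0 0; 1 -0.038 0 0 0"}}

```text
clock: 9.22
tcp_pos: [0.5426, 0.0348, 0.0209]
orientation: [0.487, -3.096, 0.0]
contact_force: [-7.3, -1.0, 5.0]
grip_width: 0.0001
gripper_force: 3.6
```

Emit:
{"name": "play_rows", "arguments": {"targets": "1 -0.002 0 0 0; 1 -0.004 0 0 0; 1 -0.006 0 0 0; 1 -0.008 0 0 0; 1 -0.01 0 0 0; 1 -0.01 0 0 0"}}

```text
clock: 9.72
tcp_pos: [0.5531, 0.0382, 0.0209]
orientation: [0.487, -3.098, 0.0]
contact_force: [-4.9, -0.9, -0.3]
grip_width: 0.0001
gripper_force: 2.5
```

Emit:
{"name": "play_rows", "arguments": {"targets": "1 -0.001 0 0 0; 1 -0.002 0 0 0; 1 -0.003 0 0 0; 1 -0.004 0 0 0; 1 -0.005 0 0 0; 1 -0.005 0 0 0"}}

```text
clock: 10.22
tcp_pos: [0.553, 0.0382, 0.0208]
orientation: [0.484, -3.09, 0.0]
contact_force: [-17.5, -3.4, 14.9]
grip_width: -0.0003
gripper_force: 9.3
```

The tip is stopped with the force rising, so the shuttle is at the end stop. I'll back off the load, lift straight up and look.

Emit:
{"name": "play_rows", "arguments": {"targets": "1 0.004 0 0 0; 1 0.008 0 0 0; 1 0.012 0 0 0; 1 0.014 0 -0.002 0; 1 0.016 0 -0.02 0; 1 0.018 0 -0.05 0; 1 0.02 0 -0.085 0; 1 0.025 0 -0.12 0"}}

```text
clock: 10.88
tcp_pos: [0.5368, 0.033, 0.1436]
orientation: [-0.489, 3.103, -0.0]
contact_force: [0.8, 0.3, 0.7]
grip_width: 0.0002
gripper_force: 0.0
```

Emit:
{"name": "play_rows", "arguments": {"targets": "1 0.02 0 -0.03 0; 1 0.05 0 -0.06 0; 1 0.08 0 -0.08 0; 1 0.08 0 -0.08 0; 1 0.08 0 -0.08 0"}}

```text
clock: 11.3
tcp_pos: [0.4606, 0.0079, 0.2241]
orientation: [-0.487, 3.099, 0.001]
contact_force: [0.3, 0.7, -0.1]
grip_width: -0.0002
gripper_force: 0.0
```

```bash
python3 - <<'E'
from go import *
p=fit(C).x
o=r.get_obs();print(o['clock'],o['contact_force'].round(1),o['tcp_pos'].round(3))
b=r.grab_frame('scene')[175:290,215:335];w=r.camera_info('wrist');a=r.grab_frame('wrist')
for q in((-.050,0,.035),(-.036,0,.035),(.022,0,.041),(-.052,0,.033),(-.133,0,.005)):print(q,proj(w,W(p,q)).round(1))
b=cv2.resize(b,(400,384),interpolation=2);a=cv2.resize(a,(400,300));a=cv2.copyMakeBorder(a,0,84,0,0,0)
cv2.imwrite('pics/e.png',np.hstack([a,b])[:,:,::-1])
E
```

```text
11.3 [ 0.3  0.7 -0.1] [0.461 0.008 0.224]
(-0.05, 0, 0.035) [261.6 205.1]
(-0.036, 0, 0.035) [261.6 216.9]
(0.022, 0, 0.041) [261.7 265.8]
(-0.052, 0, 0.033) [261.6 202.8]
(-0.133, 0, 0.005) [261.4 126.8]
```

View pics/e.png

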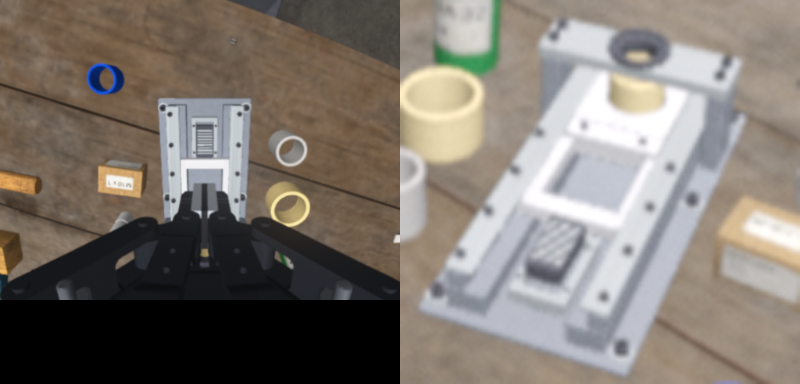

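The scene view shows the catch up behind the crossbar at (555,248), the shuttle home, and the bush in its nest beneath the bridge. The bystanders in view are where they were.

```bash
python3 -c "
from bench import r
print(r.hand_in())"
```

```text
the job is handed in; nothing more can be done
None
```

I pushed the shuttle to its end stop and the catch sprang up behind it; the bush is in its nest under the bridge, nothing else was moved that I could see, and the job was handed in at about 11 s. A first push jammed with the catch bottomed out (about 70 N at the wrist) and moved nothing, so I backed off and pressed less deeply.

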